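# Ready a shelf board for the jigsaw

## Robot

A 6-joint arm with a two-finger parallel gripper is mounted at the origin on the work surface. World frame = base frame: x ahead of the robot, y to its left, z up, the work surface at z = 0. Lengths are in mm, angles in rad, forces in N, time in s.
With the tool pointing down it reaches from about 300 to 850 mm from the base axis. Payload 4.2 kg.
Tool frame: the origin (TCP) lies midway between the tips of the shut fingers; the grasp point (between the pads) lies 19 mm behind it; y points along the fingers, z is the direction in which the jaws open and shut, and the axes are right-handed (so a half turn about y gives the same grasp; the last joint's range is limited). The gripper opens to 91 mm and grips with 3 to 60 N. Pads are 32 mm wide; open, the fingers measure 118 mm over their backs; the gripper's body (76 mm by 178 mm) begins 60 mm behind the grasp point.
Start: joints at [1.201, 0.32, 1.565, -0, 1.257, -0.02], TCP at [197.061, 540.194, 213.976] pointing down, gripper open.
Joint ranges: [-3.11, 3.11], [-0.84, 2.01], [0.21, 2.61], [-1.34, 4.49], [0.05, 2.63], [-2.56, 2.56]. Speed limits (rad/s): [2.57, 2.57, 3.14, 3.14, 3.14, 3.14].

## Interface

Orientations are given as a unit quaternion [x, y, z, w].
In Python, from plant import ctrl, vision gives the robot as it stands.
- The arm moves only by the tool carry_out, never from a script. Its argument "deltas" is text: rows parted by semicolons, each of 7 numbers parted by spaces: the shift along the tool's x, y, z in mm, then the turn, a rotation vector about the tool's x, y, z in degrees, then the closure in counts, from 0 (fully open) to 255 (shut). In form: dx dy dz rx ry rz claw; .... A call has 1 to 12 rows; each row shifts and turns the commanded pose from where the row before left it, along the tool's axes as they then stand; what a row does not reach is not made up. A row lasts 1/10 s, in which the tool goes at most 50 mm and 8.59 degrees, less where a joint would pass 70% of its speed; a pose out of reach is approached as far as the arm can. A call with a gripper value outside its range is refused whole. The fingers move at their own pace and stop on an object; "grip_force" is the grip in N (left out, the last holds). Time passes only in rows, so rows that do not move let the fingers close. It gives the time, the measured TCP pose, the force and the opening at its end, in the units of the state.
- ctrl.sense(): the state, without advancing time (a new reading comes with each control period).
- vision.get_image(name): name is "scene" or "top" or "wrist"; returns a dict with "color" (384x512x3 uint8, blue, green, red), "intrinsics" (3x3 intrinsics, pixels), "k1" (the pictures are not rectified: a ray, as slopes to the right and down, at radius r is drawn at 1 + k1 r^2 times it, then the intrinsics apply), "R" (3x3) and "t" (3): a world point X has camera coordinates R X + t. Camera axes: x right, y down, z forward; pixel columns grow to the right and rows downward; lengths in mm; the calibration is good to about 2 mm. A picture is of the moment at which its call begins. There is no depth.
- ctrl.sign_off(): hands the job in, once; it reports no verdict.
The state is a dict: "t": time; "joint_positions": joint angles; "qvel": joint speeds; "effort": joint torques, N m; "position": TCP position; "tcp_rot": TCP orientation; "ft_force": force on the tool from outside, world axes, zero at the start; "moment": the same for the moment, N m; "grip_width": finger opening in mm.
Only numpy, scipy, OpenCV 4.12 (cv2) and the standard library are available. Lean on these libraries where they do the work, as an engineer would, in place of code of your own. Each camera call takes 0.05 s, during which the arm holds its last target.

## Task

Get this shelf board ready to be cut: turn the dial of the jigsaw's speed control clockwise until its white pointer points at the white wedge mark on the scale, then slide the board straight out over the end of the sawing stand, never lifting it or letting it tip, until its pencil cut line stands clear of the stand's end by about 15 mm. The long end is then too heavy for the short one, so finish while still holding the short end down flat, with your grip over the stand and not over the overhang; do not let go. Leave the other things on the counter where they are.

Things in the scene. Friction and masses are not known exactly. Their poses are not given: they have to be found in the camera images.
- stand: Sawing stand, fixed to the counter: a worn mid-brown wooden top plate 140 mm (its x) by 320 mm (its y) by 18 mm thick on two webs and a base plate, its flat top 80 mm above the counter. Origin on the counter under the middle of the top; y runs along its length towards the working end, where the board goes out; z up. Beyond that end there is only free air above the counter.
- stand_end (a point): Middle of the upper edge of the stand's working end (80 mm above the counter); axes as the stand's, y pointing outward over the end.
- board: Loose planed pine shelf board, 60 mm wide (its x), 440 mm long (its y), 18 mm thick (its z), 0.2 to 0.35 kg, evenly heavy, lying flat on the stand roughly lengthwise, partly out over the working end. Origin at the centre of its underside; y points towards its long end, outward. It can be gripped across its 60 mm width from above; nothing stands beside it on the stand. Once its centre passes the stand's end it tips unless its short end is held down.
- cut_line (a point): Middle of the pencil cut line, a dark line square across the board's top 150 mm from its short (rear, inner) end and 290 mm from its long end; diagonal hatching beside it marks the waste, the long side. Axes as the board's; 18 mm above its underside.
- speed_box: Speed control for the jigsaw: a grey steel case 150 mm (its x) by 110 mm (its y), top 65 mm above the counter, fixed. Origin on the counter under its middle; x points away from the robot at yaw 0. The dial stands on its top on an upright axis, at x = -15 mm, y = 0.
- dial (a joint): Dial angle in rad, growing as it turns clockwise seen from above, 0 to 5.236; it stays where it is left (about 0.04 N m to turn). Scale ticks every 0.524 rad from 0, eleven in all. It points at the wedge mark at 2.094 rad; it starts below that. Seen from above, the pointer's direction in the frame of the case is 2.618 rad minus this angle, counter-clockwise from the case's x axis.
- dial_grip (a point): Point on the dial's axis to grip, 85 mm above the counter (20 mm above the case's top). The grip is a bar 46 mm long, 14 mm wide, with its top 30 mm and its lower edge about 10 mm above the case's top, over a round skirt 50 mm across; the point's x axis points along the bar towards the end with the white pointer line, z up.
- scale_mark (a point): Middle of the white wedge mark on the black scale plate round the dial, 40 mm from the dial's axis.
- jigsaw: Jigsaw lying on its side, 66 mm high, beyond the stand; leave alone.
- tape_measure: Tape measure, 78 x 40 x 70 mm high, on the counter between robot and stand; leave alone.
- try_square: Try square lying flat, wooden stock 150 mm, blade 220 mm, 20 mm high, between robot and speed control; leave alone.
- pencil: Flat carpenter's pencil, 170 mm, lying on the counter between robot and stand; leave alone.
- offcut: Pine offcut 60 x 110 x 18 mm lying on the counter under the board's overhang; leave alone.
- jar_a: Clear square jar with black lid, 120 mm wide, 163 mm high, beyond the speed control; leave alone.
- jar_b: Clear square jar with black lid, 120 mm wide, 163 mm high, beyond the stand; leave alone.
- stick_cup: Clear cup 84 mm across, 100 mm high, with wooden paint sticks, to the left, nearer the robot than the stand; leave alone.

How it is judged:
By the outcome, as a careful person would: the job done as asked, in the order asked, and still so for the second after the job is handed in, while the arm keeps its last pose, push and grip.
It also fails if it takes over 42 s, if anything falls off the work surface, if the arm or the gripper's body presses on something with over 40 N, if the wrist force passes 120 N, or if a joint passes its speed limit or range.

## Working session

There is one attempt and no reset: what is moved stays moved. The work goes in short steps, Python scripts to look and compute and a tool call to move; the robot and the scene stay as the last step left them, time stands still between calls to the robot, and variables do not carry over. Pictures are saved under pics/ and viewed, and the job is handed in when it is done.

Besides the shell and the picture viewer there is one more tool, called after ">>>" as name(argument=value, ...) on one line, values as JSON. carry_out: Moves the arm, as the interface text tells. Its arguments: {"type":"object","properties":{"deltas":{"type":"string"},"grip_force":{"type":"number"}},"required":["deltas"]}

```bash
ls; mkdir -p pics
python3 - <<'E'
from plant import ctrl, vision
import cv2,numpy as np
for n in ["scene","top","wrist"]:
    d=vision.get_image(n); cv2.imwrite(f"pics/{n}0.png",d["color"])
    np.savez(f"pics/{n}0.npz",**{k:np.array(d[k]) for k in d})
    print(n,d["intrinsics"],d["k1"],d["R"],d["t"])
print(ctrl.sense())
E
```

```text
pics
scene [[428.80099549   0.         258.17718119]
 [  0.         428.80099549 183.00157075]
 [  0.           0.           1.        ]] -0.16384542478284772 [[-0.7432872   0.6686833  -0.01966681]
 [ 0.50048153  0.53633131 -0.67960794]
 [-0.44389456 -0.51498676 -0.73331184]] [ 405.86426017 -183.24446615 1413.2971345 ]
top [[492.45936575   0.         255.91218667]
 [  0.         492.45936575 200.06324792]
 [  0.           0.           1.        ]] 0.03198498735163574 [[ 0.02708534 -0.999617    0.00567861]
 [-0.98709448 -0.02764209 -0.15773521]
 [ 0.15783176 -0.00133301 -0.98746512]] [ -42.70518108  537.23589895 1660.28243552]
wrist [[331.49839478   0.         255.72555066]
 [  0.         331.49839478 186.65565588]
 [  0.           0.           1.        ]] -0.0824165566343432 [[ 3.42622768e-01  9.39472785e-01 -7.24460601e-04]
 [ 9.13578971e-01 -3.32999377e-01  2.33419962e-01]
 [ 2.19050457e-01 -8.06368455e-02 -9.72375749e-01]] [-574.22024428  -25.90743665  390.20015067]
{'t': 0.15, 'joint_positions': array([ 1.20102723e+00,  3.20161369e-01,  1.56534857e+00, -2.44785178e-06,
        1.25740840e+00, -1.99932244e-02]), 'qvel': array([-5.27709359e-04, -1.51868218e-03, -3.42919055e-03,  5.47575415e-05,
        1.85983113e-04,  2.77684221e-04]), 'effort': array([ 7.59467548e-04, -4.12776589e+01, -2.32154095e+01,  7.29540735e-02,
        4.33922256e-02, -1.00097427e-04]), 'position': array([196.91132016, 539.84888296, 213.32354897]), 'tcp_rot': array([ 0.69678048, -0.12312468,  0.12294477, -0.69586051]), 'ft_force': array([ 0.14243803, -0.16059938,  0.27060625]), 'moment': array([ 0.02162803, -0.01304945,  0.03032499]), 'grip_width': 91.01532198486872}
```

View pics/scene0.png

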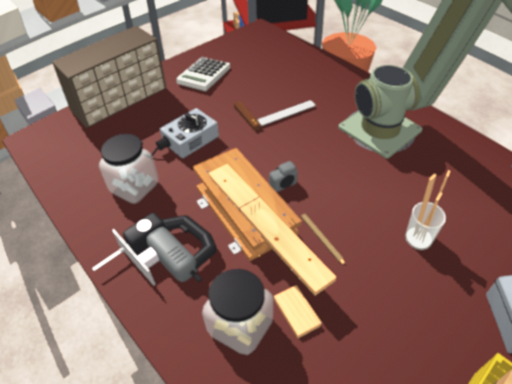

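View pics/top0.png

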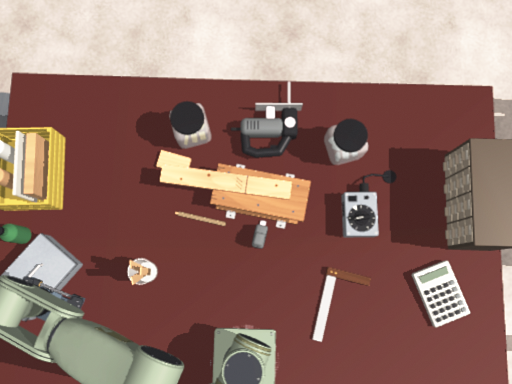

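View pics/wrist0.png

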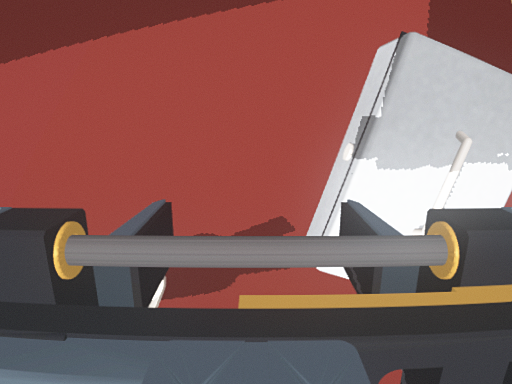

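```bash
cat > h.py <<'E'
import numpy as np,cv2
from scipy.spatial.transform import Rotation as Ro
def load(f):
    d=np.load(f); return {k:d[k] for k in d}
def cam(d): return d["intrinsics"],np.array([float(d["k1"]),0,0,0,0]),np.array(d["R"]),np.array(d["t"])
def rays(d,px):
    K,D,R,t=cam(d); n=cv2.undistortPointsIter(np.array(px,float).reshape(-1,1,2),K,D,None,None,(3,50,1e-9)).reshape(-1,2)
    return -R.T@t,(np.c_[n,np.ones(len(n))])@R
def onz(d,px,z):
    c,r=rays(d,px); return c+r*((z-c[2])/r[:,2])[:,None]
def proj(d,X):
    K,D,R,t=cam(d); return cv2.projectPoints(np.array(X,float).reshape(-1,1,3),cv2.Rodrigues(R)[0],t,K,D)[0].reshape(-1,2)
def snap(n,f):
    from plant import vision
    d=vision.get_image(n); cv2.imwrite(f"pics/{f}.png",d["color"]); np.savez(f"pics/{f}.npz",**{k:np.array(d[k]) for k in d}); return d
def zoom(d,x0,y0,x1,y1,s,f):
    cv2.imwrite(f"pics/{f}.png",cv2.resize(d["color"][y0:y1,x0:x1],None,fx=s,fy=s,interpolation=cv2.INTER_CUBIC))
E
python3 - <<'E'
from h import *
t=load("pics/top0.npz"); s=load("pics/scene0.npz")
zoom(t,150,140,320,240,4.5,"topz_b"); zoom(t,325,180,395,250,8,"topz_d")
zoom(s,180,130,345,300,3.4,"scz_b"); zoom(s,150,100,230,165,8,"scz_d")
E
```

```text
(no output)
```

View pics/topz_b.png

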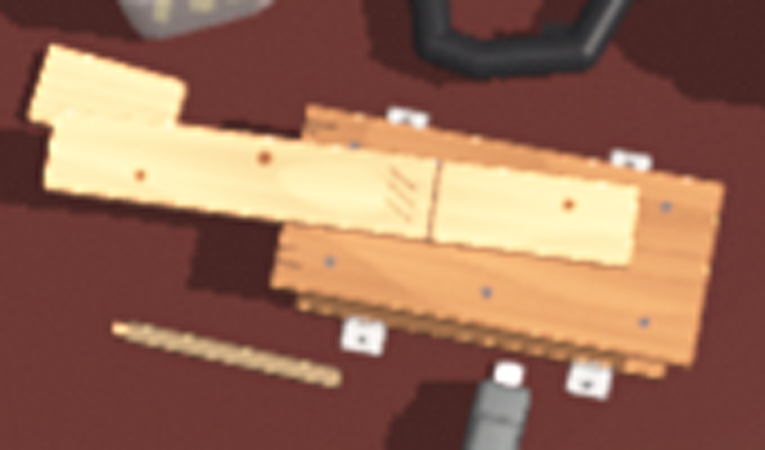

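View pics/topz_d.png

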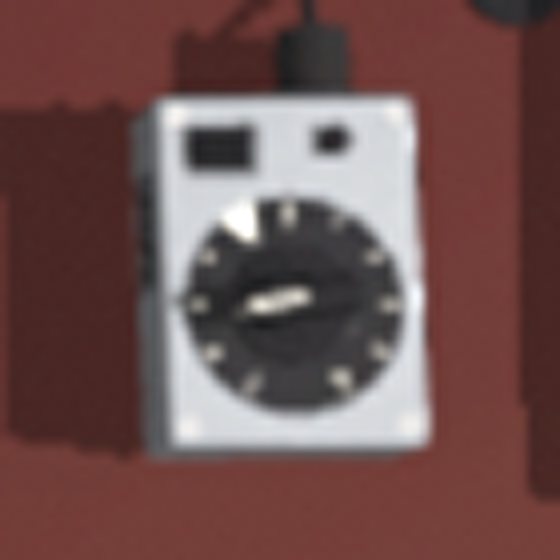

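View pics/scz_b.png

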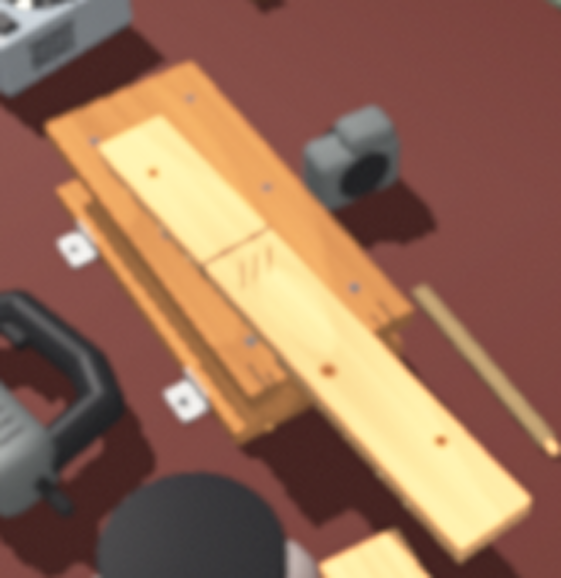

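View pics/scz_d.png

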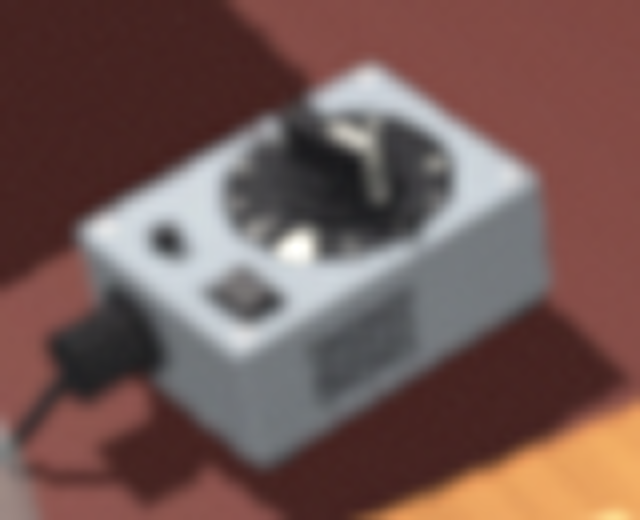

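```bash
cat > m.py <<'E'
from h import *
t=load("pics/top0.npz"); s=load("pics/scene0.npz")
def uz(p,x0,y0,k): return (np.array(p,float)+.5)/k-.5+[x0,y0]
np.set_printoptions(precision=1,suppress=True)
def rep(name,d,p,z):
    w=onz(d,p,z); print(name,w[:,:2].tolist() if 0 else w[:,:2].round(1).tolist()); return w
def fit(d,lo,hi,box):
    pass
print("TOP")
b=rep("board LL LR SR SL",t,uz([(52,122),(45,188),(630,265),(638,185)],150,140,4.5),98)
c=rep("cut",t,uz([(438,160),(430,240)],150,140,4.5),98)
st=rep("stand",t,uz([(308,105),(272,288),(690,365),(722,182)],150,140,4.5),80)
bx=rep("box",t,uz([(160,98),(412,98),(430,445),(172,445)],325,180,8),65)
rep("dial plate c",t,uz([(295,305)],325,180,8),66)
rep("pointer",t,uz([(245,310),(310,295)],325,180,8),95)
rep("wedge",t,uz([(240,222)],325,180,8),66)
print("SCENE")
b2=rep("board LL LR SR SL",s,uz([(462,545),(530,497),(163,117),(98,148)],180,130,3.4),98)
rep("cut",s,uz([(205,264),(268,230)],180,130,3.4),98)
rep("stand",s,uz([(248,395),(412,310),(192,62),(45,128)],180,130,3.4),80)
rep("box",s,uz([(240,355),(80,230),(370,65),(540,180)],150,100,8),65)
rep("wedge",s,uz([(295,248)],150,100,8),66)
rep("pointer",s,uz([(378,195),(372,150),(335,130)],150,100,8),95)
E
python3 m.py
```

```text
TOP
board LL LR SR SL [[634.3, 294.7], [583.8, 297.1], [537.8, -140.4], [598.6, -145.4]]
cut [[613.5, 4.7], [552.5, 8.8]]
stand [[657.1, 105.1], [515.8, 126.5], [466.4, -187.7], [606.4, -210.2]]
box [[571.7, -330.3], [574.7, -437.8], [426.3, -443.7], [423.2, -335.1]]
dial plate c [[484.0, -387.1]]
pointer [[477.6, -360.0], [484.6, -387.1]]
wedge [[518.9, -364.0]]
SCENE
board LL LR SR SL [[642.2, 293.3], [584.8, 299.6], [537.2, -132.0], [596.8, -140.3]]
cut [[611.6, 7.9], [555.8, 14.8]]
stand [[657.2, 106.2], [520.5, 131.5], [466.3, -181.9], [605.6, -203.7]]
box [[569.1, -326.1], [573.3, -431.8], [427.3, -437.6], [422.8, -329.3]]
wedge [[518.3, -361.8]]
pointer [[494.1, -334.2], [479.6, -358.1], [482.7, -378.4]]
```

```bash
cat > plan.py <<'E'
# rows from pose to pose: dx dy dz rx ry rz, rounded; world target p, jaw dir angle a(deg) with tool pointing down
from h import *
def down(a):  # tool z (jaw) at world angle a, tool y = -Z
    z=np.array([np.cos(np.radians(a)),np.sin(np.radians(a)),0]);y=np.array([0,0,-1.]);x=np.cross(y,z)
    return Ro.from_matrix(np.c_[x,y,z])
def rows(p,q,wps,claw):
    """wps: list of (target p, angle or None, n rows)"""
    p=np.array(p,float);R=Ro.from_quat(q);out=[]
    for tp,a,n in wps:
        tp=np.array(tp,float);Rt=down(a)
        for i in range(n):
            k=n-i; d=R.inv().apply((tp-p)/k); rv=(R.inv()*Rt).as_rotvec(degrees=True)/k
            d=d.round(1);rv=rv.round(2)
            p=p+R.apply(d);R=R*Ro.from_rotvec(rv,degrees=True)
            out.append("%g %g %g %g %g %g %g"%(*d,*rv,claw))
        
    for i in range(0,len(out),12): print("; ".join(out[i:i+12])); print()
    print("end",p.round(1))
def jaw(q):
    m=Ro.from_quat(q).as_matrix(); return np.degrees(np.arctan2(m[1,2],m[0,2]))
E
python3 - <<'E'
from plan import *
from plant import ctrl
s=ctrl.sense();p,q=s["position"],s["tcp_rot"]
print(Ro.from_quat(q).as_matrix().round(3),jaw(q))
w=load("pics/wrist0.npz");K,D,R,t=cam(w);C=-R.T@t
M=Ro.from_quat(q).as_matrix();print("cam in tool",M.T@(C-p),"fwd",M.T@R[2],"right",M.T@R[0])
t=load("pics/top0.npz");print(onz(t,[(140,272)],50),onz(t,[(187,112)],163),onz(t,[(350,135)],163))
E
```

```text
[[ 0.939 -0.     0.343]
 [-0.343 -0.001  0.939]
 [-0.    -1.    -0.001]] 69.95936306886662
cam in tool [ -65.92120821 -171.72699102   -0.3725232 ] fwd [2.33443578e-01 9.72370164e-01 6.00219477e-04] right [-6.77921822e-05 -6.00999228e-04  9.99999817e-01]
[[282.04476686 353.93754267  50.        ]] [[806.55431985 207.35496092 163.        ]] [[ 743.53345943 -330.19861333  163.        ]]
```

Run:
```python
from plan import *
from plant import ctrl
s=ctrl.sense();p,q=s["position"],s["tcp_rot"]
rows(p,q,[((200,530,312),70,2),((360,0,312),40,12),((488,-404,180),14.5,10)],0)
```

```text
3.1 -49.3 -4.2 0.04 -0.02 -0 0; 3.2 -49.4 -4.1 0.04 -0.02 -0 0; 27.6 -0 -36.9 -0 2.5 -0 0; 29.2 -0 -35.7 -0 2.5 -0 0; 30.8 -0 -34.4 -0 2.5 -0 0; 32.2 -0 -33 -0 2.5 -0 0; 33.6 -0 -31.6 -0 2.5 -0 0; 35 -0 -30.1 -0 2.5 -0 0; 36.3 -0 -28.5 -0 2.5 -0 0; 37.5 -0 -26.9 -0 2.5 -0 0; 38.6 -0 -25.3 -0 2.5 -0 0; 39.7 -0 -23.6 -0 2.5 -0 0

40.6 -0 -21.8 -0 2.5 -0 0; 41.5 -0 -20 -0 2.5 -0 0; 39.2 13.2 -16.2 -0 2.55 -0 0; 39.9 13.2 -14.4 -0 2.55 -0 0; 40.5 13.2 -12.6 -0 2.55 -0 0; 41 13.2 -10.8 -0 2.55 -0 0; 41.4 13.2 -9 -0 2.55 -0 0; 41.8 13.2 -7.1 -0 2.55 -0 0; 42 13.2 -5.3 -0 2.55 -0 0; 42.2 13.2 -3.4 -0 2.55 -0 0; 42.4 13.2 -1.5 -0 2.55 -0 0; 42.3 13.2 0.5 -0 2.55 -0 0

end [ 488. -404.  180.]
```

>>> carry_out(deltas="3 -49 -4 0 0 0 0; 3 -49 -4 0 0 0 0; 28 0 -37 0 2.5 0 0; 29 0 -36 0 2.5 0 0; 31 0 -34 0 2.5 0 0; 32 0 -33 0 2.5 0 0; 34 0 -32 0 2.5 0 0; 35 0 -30 0 2.5 0 0; 36 0 -28 0 2.5 0 0; 38 0 -27 0 2.5 0 0; 39 0 -25 0 2.5 0 0; 40 0 -24 0 2.5 0 0")

```text
t: 1.35
position: [334.2, 86.2, 312.0]
tcp_rot: [-0.653, 0.271, -0.271, 0.653]
ft_force: [0.5, 0.6, 1.0]
grip_width: 90.9
```

>>> carry_out(deltas="41 0 -22 0 2.5 0 0; 41 0 -20 0 2.5 0 0; 39 13 -16 0 2.5 0 0; 40 13 -14 0 2.5 0 0; 40 13 -13 0 2.5 0 0; 41 13 -11 0 2.6 0 0; 41 13 -9 0 2.6 0 0; 42 13 -7 0 2.6 0 0; 42 13 -5 0 2.6 0 0; 42 13 -3 0 2.6 0 0; 42 14 -1 0 2.6 0 0; 42 14 0 0 2.6 0 0")

```text
t: 2.55
position: [488.6, -404.1, 178.9]
tcp_rot: [-0.558, 0.435, -0.434, 0.558]
ft_force: [0.9, 0.6, -0.4]
grip_width: 91.2
```

Run:
```python
from plan import *
from plant import ctrl
d=snap("wrist","w1")
s=ctrl.sense();print(s["t"],s["position"],jaw(s["tcp_rot"]),s["joint_positions"],s["qvel"].round(3))
zoom(d,0,0,512,384,1.5,"w1z")
```

```text
2.6 [ 489.45379629 -409.91737388  175.25165557] 13.943229825046695 [-0.7136173   0.44330696  1.47051157 -0.00320884  1.22695319 -0.95589449] [ 0.031 -0.055  0.109  0.021  0.063 -0.016]
```

View pics/w1z.png

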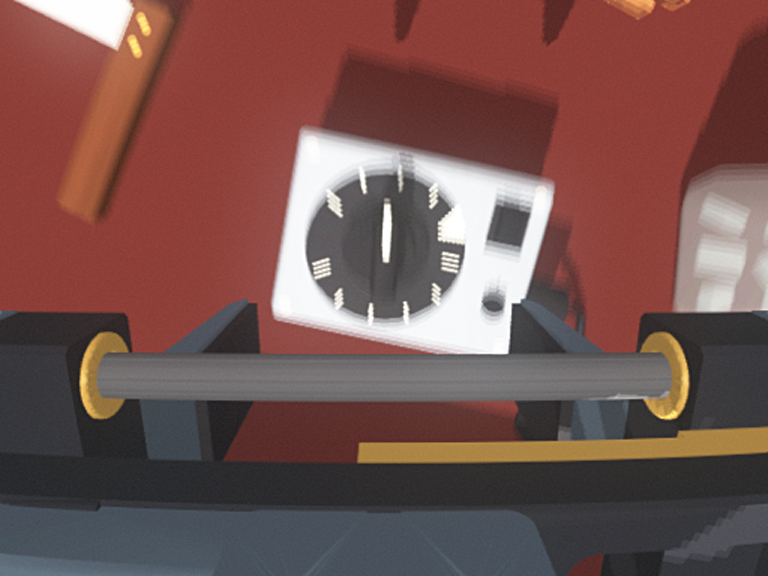

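Run:
```python
from plan import *
from plant import ctrl
d=snap("wrist","w2")
s=ctrl.sense();print(s["t"],s["position"],jaw(s["tcp_rot"]))
zoom(d,175,75,375,240,4,"w2z")
```

```text
2.65 [ 488.23319201 -406.22690921  175.98545109] 14.053206864777911
```

View pics/w2z.png

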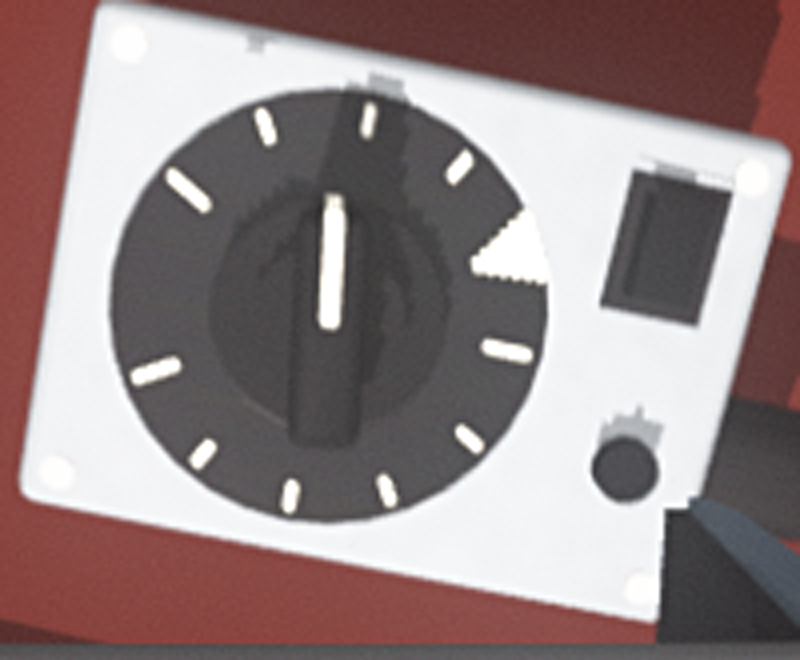

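Run:
```python
from plan import *
w=load("pics/w2.npz")
def uz(p): return (np.array(p,float)+.5)/4-.5+[175,75]
np.set_printoptions(precision=1,suppress=True)
P=onz(w,uz([(335,198),(330,325)]),95);print("pointer",P,np.degrees(np.arctan2(*(P[0]-P[1])[[1,0]])))
print("bar far end sides",onz(w,uz([(292,440),(357,440)]),95))
c=onz(w,uz([(330,305)]),66)[0];m=onz(w,uz([(518,250)]),66)[0];print("plate c",c,"wedge",m,np.degrees(np.arctan2(*(m-c)[[1,0]])),np.linalg.norm(m-c))
tk=onz(w,uz([(267,127),(188,190),(156,370),(203,453),(291,496),(387,490),(470,438),(507,350),(460,167),(369,120)]),66)
print(np.degrees(np.arctan2(tk[:,1]-c[1],tk[:,0]-c[0])))
b=onz(w,uz([(102,0),(790,150),(22,495)]),65);print("box",b,np.linalg.norm(b[0]-b[1]),np.linalg.norm(b[0]-b[2]),np.degrees(np.arctan2(*(b[1]-b[0])[[1,0]])))
```

```text
pointer [[ 477.9 -358.1   95. ]
 [ 482.8 -381.6   95. ]] 101.76443997562274
bar far end sides [[ 481.  -405.3   95. ]
 [ 493.3 -402.3   95. ]]
plate c [ 482.8 -381.5   66. ] wedge [ 518.5 -360.6   66. ] 30.42088990079093 41.36923785118931
[ 123.4  154.8 -145.5 -116.6  -87.5  -58.9  -29.6   -0.3   60.9   92.2]
box [[ 422.4 -331.9   65. ]
 [ 568.7 -326.2   65. ]
 [ 426.8 -439.    65. ]] 146.45526905224742 107.21378327732091 2.229140219968763
```

Run:
```python
from plan import *
from plant import ctrl
s=ctrl.sense();p,q=s["position"],s["tcp_rot"];print(p)
rows((488.3,-404.2,178),q,[((483,-382,140),11.7,2),((483,-382,79),11.7,3)],120)
```

```text
[ 488.23319201 -406.22690921  175.98545109]
-11.4 19 0.2 0.08 1.18 -0.06 120; -11.4 19 -0.1 0.08 1.17 -0.05 120; 0 20.3 -0 0 0 -0 120; 0 20.4 -0 0 0 -0 120; 0 20.3 -0 0 0 -0 120

end [ 483. -382.   79.]
```

>>> carry_out(deltas="-11.5 19 0 0 1.2 0 120; -11.5 19 0 0 1.2 0 120; 0 14 0 0 0 0 120; 0 14 0 0 0 0 120; 0 0 0 0 0 0 120; 0 0 0 0 0 0 120", grip_force=20)

```text
t: 3.25
position: [482.9, -379.7, 114.3]
tcp_rot: [-0.549, 0.446, -0.445, 0.549]
ft_force: [0.1, -0.2, 0.8]
grip_width: 49.0
```

Run:
```python
from plan import *
from plant import ctrl
d=snap("wrist","w3")
s=ctrl.sense();print(s["t"],s["position"],jaw(s["tcp_rot"]),s["grip_width"],s["qvel"].round(3))
zoom(d,100,60,400,285,2.6,"w3z")
```

```text
3.3 [ 483.26774689 -380.07614171  114.79826269] 11.878910417032888 48.428100621126454 [-0.004 -0.005 -0.009  0.    -0.002  0.   ]
```

View pics/w3z.png

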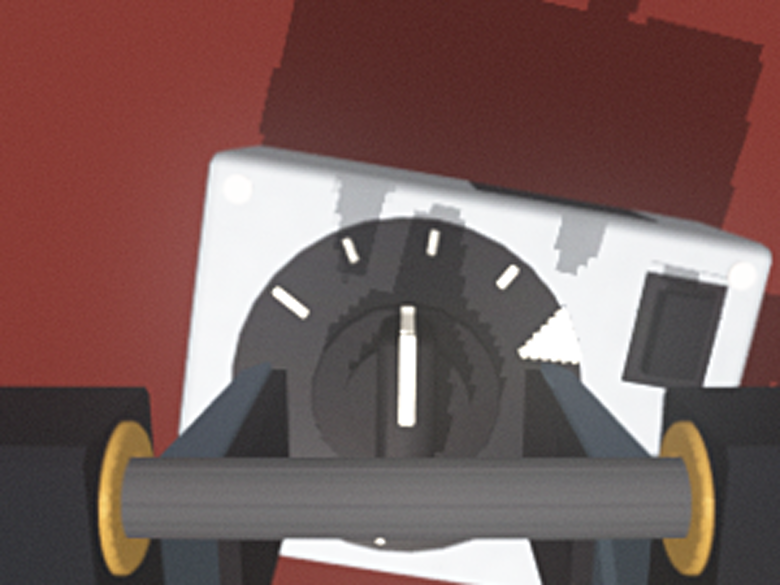

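>>> carry_out(deltas="1 18 0 0 0 0 120; 1 18 0 0 0 0 120; 0 0 0 0 0 0 120; 0 0 0 0 0 0 255; 0 0 0 0 0 0 255; 0 0 0 0 0 0 255; 0 0 0 0 0 0 255; 0 0 0 0 0 0 255", grip_force=20)

```text
t: 4.1
position: [483.4, -382.4, 78.5]
tcp_rot: [0.549, -0.445, 0.446, -0.549]
ft_force: [-0.2, 0.7, 1.1]
grip_width: 14.0
```

Run:
```python
from plan import *
from plant import ctrl
s=ctrl.sense();print(s["t"],s["position"],jaw(s["tcp_rot"]),s["grip_width"],s["ft_force"],s["moment"])
```

```text
4.1 [ 483.44238798 -382.35241559   78.49232621] 11.865367081981317 13.966857718487438 [-0.23072911  0.68146569  1.09603338] [-0.09687343  0.10676802 -0.00627011]
```

>>> carry_out(deltas="0 0 0 0 7 0 255; 0 0 0 0 7 0 255; 0 0 0 0 7 0 255; 0 0 0 0 7 0 255; 0 0 0 0 7 0 255; 0 0 0 0 7 0 255; 0 0 0 0 7 0 255; 0 0 0 0 7 0 255; 0 0 0 0 7 0 255; 0 0 0 0 7 0 255; 0 0 0 0 0 0 255; 0 0 0 0 0 0 255")

```text
t: 5.3
position: [485.1, -383.1, 78.5]
tcp_rot: [0.194, -0.679, 0.681, -0.196]
ft_force: [4.6, -2.0, -1.3]
grip_width: 14.5
```

Run:
```python
from plan import *
from plant import ctrl
s=ctrl.sense();print(s["t"],s["position"],jaw(s["tcp_rot"]),s["grip_width"],s["ft_force"],s["moment"],s["joint_positions"])
```

```text
5.3 [ 485.11006145 -383.0849643    78.50019329] -58.00139830004761 14.461599211014578 [ 4.6486014  -1.99660154 -1.33304223] [-0.46339596 -0.78626182 -0.03824443] [-6.87425344e-01  4.92809007e-01  1.65178237e+00  8.77638371e-04
  9.92532050e-01  3.24407730e-01]
```

Open, rise and look.

>>> carry_out(deltas="0 0 0 0 0 0 100; 0 0 0 0 0 0 100; 0 0 0 0 0 0 100; 0 -30 0 0 0 0 100; 10 -40 0 0 0 0 60; 10 -40 0 0 0 0 0; 0 0 0 0 0 0 0; 0 0 0 0 0 0 0")

```text
t: 6.1
position: [466.0, -392.8, 188.6]
tcp_rot: [0.194, -0.68, 0.68, -0.194]
ft_force: [-0.8, 0.8, -0.2]
grip_width: 75.4
```

Run:
```python
from plan import *
from plant import ctrl
d=snap("wrist","w4")
s=ctrl.sense();print(s["t"],s["position"],jaw(s["tcp_rot"]),s["grip_width"],s["qvel"].round(3))
zoom(d,155,65,355,230,4,"w4z")
```

```text
6.15 [ 465.6615013  -392.13343866  187.16283757] -58.1330047573752 78.93635293044652 [ 0.004  0.021  0.023 -0.     0.     0.   ]
```

View pics/w4z.png

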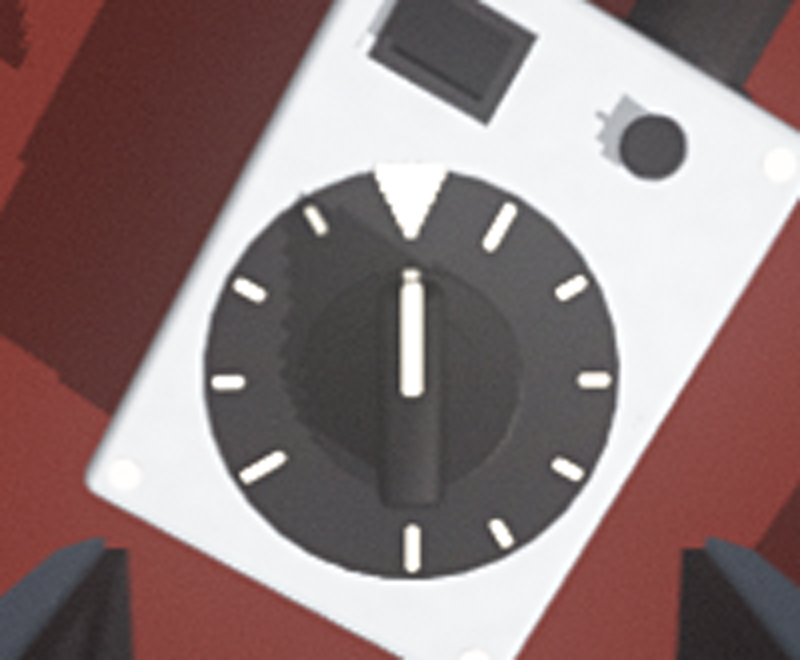

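Run:
```python
from plan import *
from plant import ctrl
s=ctrl.sense();p,q=s["position"],s["tcp_rot"]
rows(p,q,[((574,-100,220),-6,8)],0)
```

```text
-30.8 -4.1 -23.9 0.01 -6.52 -0 0; -33.3 -4.1 -20.2 0.01 -6.52 -0 0; -35.4 -4.1 -16.3 0.01 -6.52 -0 0; -37 -4.1 -12.2 0.01 -6.51 -0.01 0; -38.1 -4.1 -7.9 0.02 -6.52 -0.01 0; -38.8 -4.1 -3.5 0.02 -6.51 -0 0; -38.9 -4.1 0.9 0.01 -6.52 -0 0; -38.6 -4 5.2 0.01 -6.51 -0.01 0

end [ 574. -100.  220.]
```

>>> carry_out(deltas="-31 -4 -24 0 -6.5 0 0; -33 -4 -20 0 -6.5 0 0; -35 -4 -16 0 -6.5 0 0; -37 -4 -12 0 -6.5 0 0; -38 -4 -8 0 -6.5 0 0; -39 -4 -3 0 -6.5 0 0; -39 -4 1 0 -6.5 0 0; -39 -4 5 0 -6.5 0 0; 0 0 0 0 0 0 0; 0 0 0 0 0 0 0")

```text
t: 7.15
position: [574.7, -100.1, 218.0]
tcp_rot: [-0.474, 0.527, -0.525, 0.472]
ft_force: [0.9, 0.2, 0.1]
grip_width: 91.2
```

Run:
```python
from plan import *
from plant import ctrl
d=snap("wrist","w5")
s=ctrl.sense();print(s["t"],s["position"],jaw(s["tcp_rot"]),s["grip_width"],s["qvel"].round(3))
zoom(d,0,0,512,384,1.56,"w5z")
```

```text
7.2 [ 574.59828989 -101.01476829  218.23740726] -6.1373074273980635 91.06320072210302 [-0.024 -0.007 -0.005  0.003  0.    -0.001]
```

View pics/w5z.png

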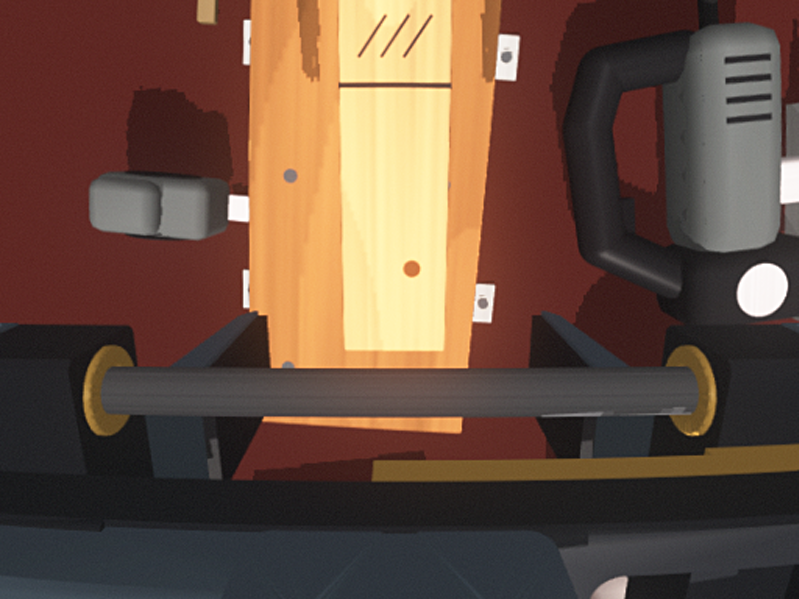

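Run:
```python
from plan import *
w=load("pics/w5.npz")
def uz(p): return (np.array(p,float)+.5)/1.56-.5
np.set_printoptions(precision=1,suppress=True)
b=onz(w,uz([(345,350),(444,351),(340,85),(451,86)]),98);print(b)
print("short mid",(b[0]+b[1])/2,"cut mid",(b[2]+b[3])/2,np.linalg.norm(b[0]-b[1]),np.linalg.norm((b[0]+b[1]-b[2]-b[3])/2))
v=(b[2]+b[3]-b[0]-b[1]);print("dir deg from y",np.degrees(np.arctan2(v[0],v[1])), [np.degrees(np.arctan2(*(b[i+2]-b[i])[:2])) for i in (0,1)])
st=onz(w,uz([(248,200),(251,290),(462,432),(497,30)]),80);print(st)
e=st[3]-st[2];print("stand yaw",np.degrees(np.arctan2(e[0],e[1])))
```

```text
[[ 537.1 -137.1   98. ]
 [ 595.9 -143.9   98. ]
 [ 553.5   12.    98. ]
 [ 612.7    5.2   98. ]]
short mid [ 566.5 -140.5   98. ] cut mid [583.1   8.6  98. ] 59.19006718151995 150.00063254234212
dir deg from y 6.360099640017387 [np.float64(6.283176737802579), np.float64(6.437047944009045)]
[[ 488.7  -43.7   80. ]
 [ 481.2  -98.4   80. ]
 [ 604.  -208.7   80. ]
 [ 643.2   35.5   80. ]]
stand yaw 9.115009610258763
```

Run:
```python
from plan import *
from plant import ctrl
s=ctrl.sense();p,q=s["position"],s["tcp_rot"];print(p)
rows(p,q,[((570.4,-105.7,84),-6.4,5)],0)
```

```text
[ 574.59828989 -101.01476829  218.23740726]
1 26.9 -0.6 0.04 0.05 0 0; 1 26.8 -0.7 0.04 0.05 0 0; 1 26.8 -0.7 0.04 0.05 0.01 0; 1 26.9 -0.7 0.04 0.06 0 0; 1.1 26.8 -0.7 0.04 0.05 0.01 0

end [ 570.4 -105.7   84. ]
```

>>> carry_out(deltas="1 27 -0.7 0.05 0.05 0 0; 1 27 -0.7 0.05 0.05 0 0; 1 27 -0.7 0 0.05 0 0; 1 27 -0.7 0 0.05 0 0; 1 26 -0.7 0 0 0 0; 0 0 0 0 0 0 0; 0 0 0 0 0 0 0; 0 0 0 0 0 0 0", grip_force=40)

```text
t: 8.0
position: [572.0, -106.3, 86.9]
tcp_rot: [0.471, -0.526, 0.528, -0.472]
ft_force: [0.4, 0.7, 0.1]
grip_width: 91.2
```

Run:
```python
from plan import *
from plant import ctrl
d=snap("wrist","w6")
s=ctrl.sense();print(s["t"],s["position"],jaw(s["tcp_rot"]),Ro.from_quat(s["tcp_rot"]).as_matrix()[:,1],s["ft_force"],s["moment"],s["qvel"].round(3))
```

```text
8.05 [ 572.13709742 -106.10766737   87.11128663] -6.3827635802051095 [ 3.42757321e-03 -5.03978149e-04 -9.99993999e-01] [-0.10178209  0.57734821  0.15487066] [-0.10197111  0.02080287  0.01668009] [ 0.005 -0.002  0.002  0.001 -0.003  0.001]
```

View pics/w6.png

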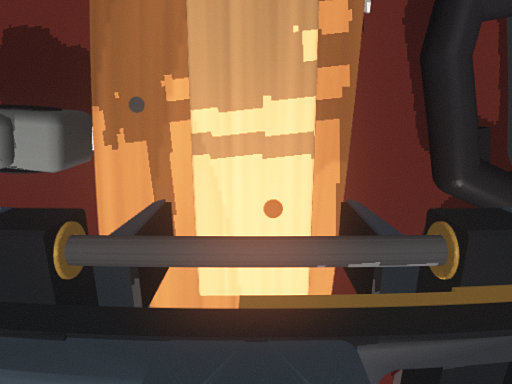

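>>> carry_out(deltas="0 2.5 -1 0 0 0 0; 0 2 -0.5 0 0 0 0; 0 0 0 0 0 0 0; 0 0 0 0 0 0 60; 0 0 0 0 0 0 60; 0 0 0 0 0 0 120; 0 0 0 0 0 0 160; 0 0 0 0 0 0 255; 0 0 0 0 0 0 255; 0 0 0 0 0 0 255", grip_force=40)

```text
t: 9.05
position: [570.3, -105.4, 81.4]
tcp_rot: [0.471, -0.526, 0.527, -0.472]
ft_force: [0.8, 1.3, 0.0]
grip_width: 59.8
```

Run:
```python
from plan import *
from plant import ctrl
s=ctrl.sense();print(s["t"],s["position"],jaw(s["tcp_rot"]),s["grip_width"],Ro.from_quat(s["tcp_rot"]).as_matrix()[:,1],s["ft_force"],s["moment"],s["qvel"].round(3))
d=snap("scene","s7");zoom(d,170,120,360,300,3.3,"s7z")
```

```text
9.05 [ 570.27011723 -105.42761141   81.44916927] -6.347735422957949 59.780216726206945 [ 1.95855860e-03 -8.92307120e-05 -9.99998078e-01] [0.83502333 1.25595877 0.04822634] [-0.12457587  0.05886602 -0.07406844] [-0.001  0.001  0.001  0.001  0.    -0.   ]
```

View pics/s7z.png

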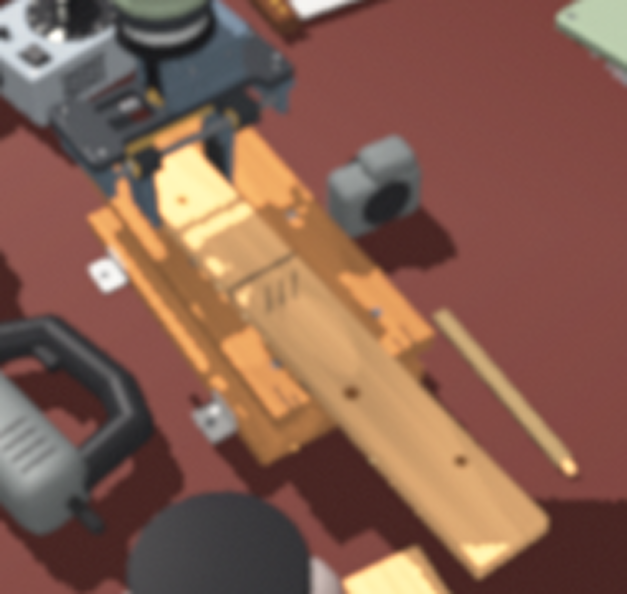

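>>> carry_out(deltas="-5 0.5 0.2 0 0.1 0 255; -10 0 0.5 0 0.3 0 255; -10 0 0.4 0 0.3 0 255; -10 0 0.4 0 0.3 0 255; -10 0 0.3 0 0.3 0 255; -5 0 0.1 0 0.2 0 255; 0 0 0 0 0 0 255; 0 0 0 0 0 0 255")

```text
t: 9.9
position: [578.5, -54.3, 81.4]
tcp_rot: [0.464, -0.532, 0.533, -0.466]
ft_force: [-0.2, -0.6, 5.8]
grip_width: 59.5
```

Run:
```python
from plan import *
from plant import ctrl
s=ctrl.sense();print(s["t"],s["position"],jaw(s["tcp_rot"]),s["grip_width"],Ro.from_quat(s["tcp_rot"]).as_matrix()[:,1],s["ft_force"],s["moment"],s["qvel"].round(3))
d=snap("wrist","w8")
```

```text
9.9 [578.49269388 -54.34380768  81.44240489] -7.795099314891297 59.50261760977736 [ 2.63713774e-03  9.65481546e-04 -9.99996057e-01] [-0.1727623  -0.56121229  5.76444713] [-0.16337738  0.33431187  0.2067725 ] [-0.002 -0.     0.     0.004 -0.001 -0.003]
```

View pics/w8.png

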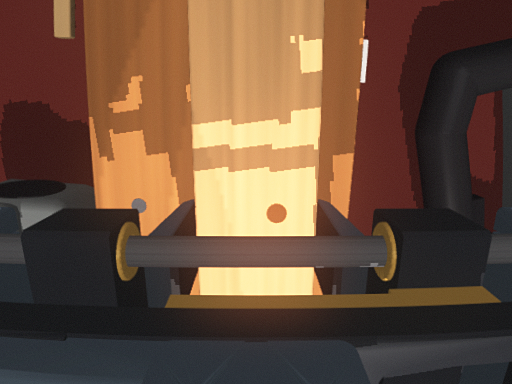

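>>> carry_out(deltas="-5 0 0.1 0 0.1 0 255; -10 0 0.2 0 0.2 0 255; -10 0.2 0.2 0 0.2 0 255; -10 0 0.2 0 0.3 0 255; -10 0.2 0.1 0 0.3 0 255; -10 0 0 0 0.2 0 255; -5 0 0 0 0 0 255; 0 0 0 0 0 0 255; 0 0 0 0 0 0 255")

```text
t: 10.85
position: [588.1, 4.6, 81.5]
tcp_rot: [0.458, -0.537, 0.539, -0.46]
ft_force: [-0.7, -1.6, 6.7]
grip_width: 60.0
```

Run:
```python
from plan import *
from plant import ctrl
s=ctrl.sense();print(s["t"],s["position"],jaw(s["tcp_rot"]),s["grip_width"],Ro.from_quat(s["tcp_rot"]).as_matrix()[:,1],s["ft_force"],s["moment"],s["qvel"].round(3))
d=snap("top","t9");zoom(d,100,130,320,240,3.6,"t9z")
d=snap("scene","s9");zoom(d,180,170,380,340,3.8,"s9z")
```

```text
10.85 [588.13947476   4.63578926  81.45653149] -9.079861016203392 60.00521104593794 [ 3.14339857e-03  5.36781955e-04 -9.99994915e-01] [-0.71257099 -1.55155709  6.74236661] [-0.24336044  0.38981158  0.21276856] [-0.001 -0.     0.001  0.003 -0.001 -0.   ]
```

View pics/t9z.png

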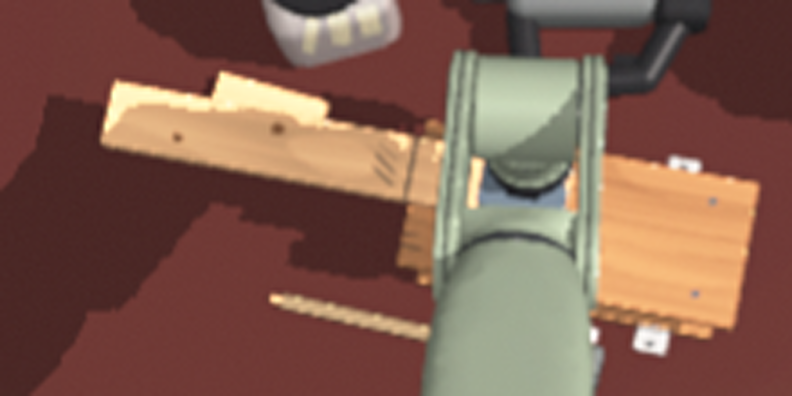

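View pics/s9z.png

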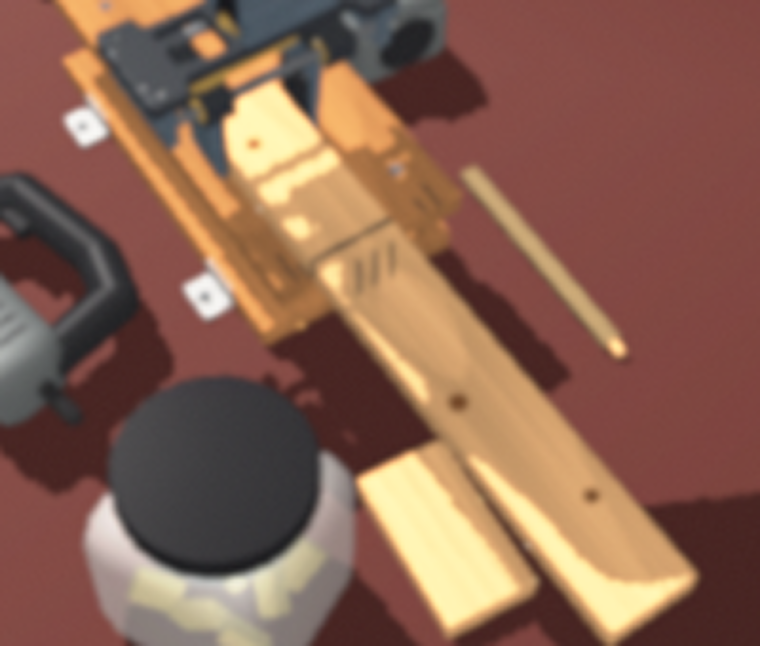

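Run:
```python
from plan import *
np.set_printoptions(precision=1,suppress=True)
t=load("pics/t9.npz");s=load("pics/s9.npz")
zoom(t,190,155,260,215,11,"t9zz"); zoom(s,245,205,315,265,11,"s9zz")
u=np.array([.158,.987,0])
def uz(p,o,k): return (np.array(p,float)+.5)/k-.5+o
for d,o,k,c,e in [(t,[100,130],3.6,[(415,140),(405,197)],[(397,262)]),(s,[180,170],3.8,[(318,262),(390,220)],[(462,193)])]:
    C=onz(d,uz(c,o,k),98);E=onz(d,uz(e,o,k),80);print(C,E,(C.mean(0)-E[0])@u)
```

```text
[[633.3 113.5  98. ]
 [578.7 120.6  98. ]] [[519.9 127.2  80. ]] 3.5987901955128563
[[633.  117.5  98. ]
 [578.1 124.5  98. ]] [[518.9 131.2  80. ]] 3.549322126002514
```

View pics/t9zz.png

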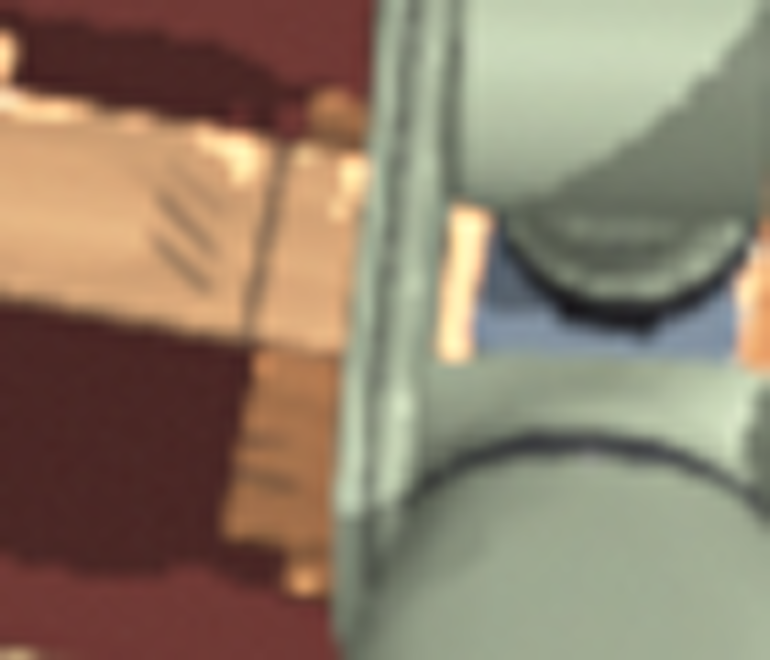

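View pics/s9zz.png

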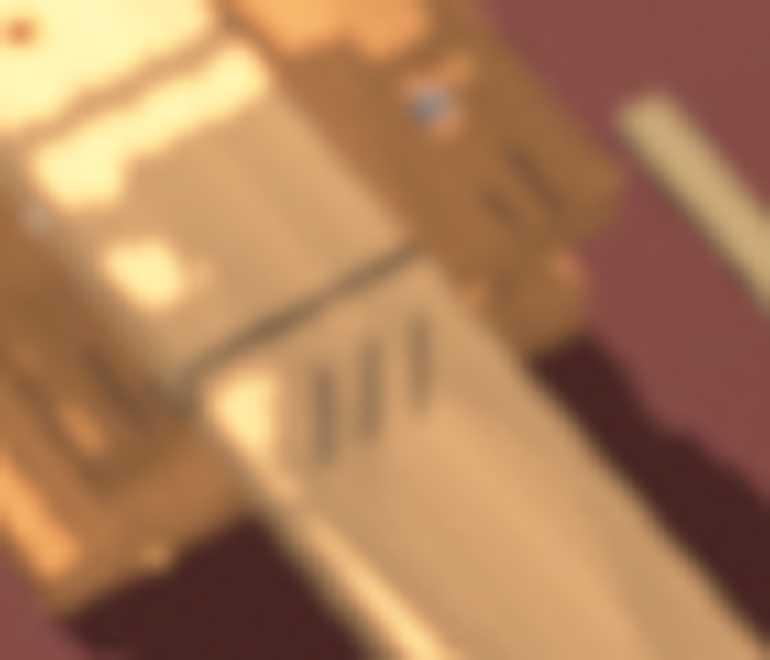

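>>> carry_out(deltas="-4 0.2 0 0 0 0 255; -4 0.2 0 0 0 0 255; -3.5 0 0 0 0 0 255; 0 0 0 0 0 0 255; 0 0 0 0 0 0 255; 0 0 0 0 0 0 255")

```text
t: 11.55
position: [590.0, 15.0, 81.5]
tcp_rot: [0.458, -0.537, 0.539, -0.46]
ft_force: [-1.0, -3.7, 8.9]
grip_width: 59.4
```

Run:
```python
from plan import *
from plant import ctrl
s=ctrl.sense();print(s["t"],s["position"],jaw(s["tcp_rot"]),s["grip_width"],s["ft_force"],s["moment"],s["qvel"].round(3))
u=np.array([.158,.987,0]);print((s["position"]-[570.27,-105.43,81.4])@u-108)
d=snap("top","t10");zoom(d,90,130,310,240,3.6,"t10z")
d=snap("scene","s10");zoom(d,180,170,380,350,3.3,"s10z")
d=snap("wrist","w10")
```

```text
11.55 [589.98615489  15.04298481  81.45404302] -9.077699372837126 59.364060079072175 [-0.95920943 -3.69428655  8.87766919] [-0.65204131  0.56664141  0.16684249] [ 0.001 -0.001 -0.001  0.     0.002 -0.001]
14.02198847974745
```

View pics/t10z.png

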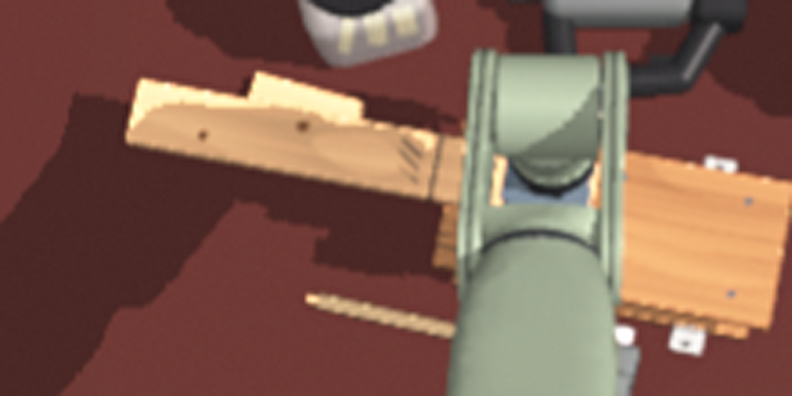

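View pics/s10z.png

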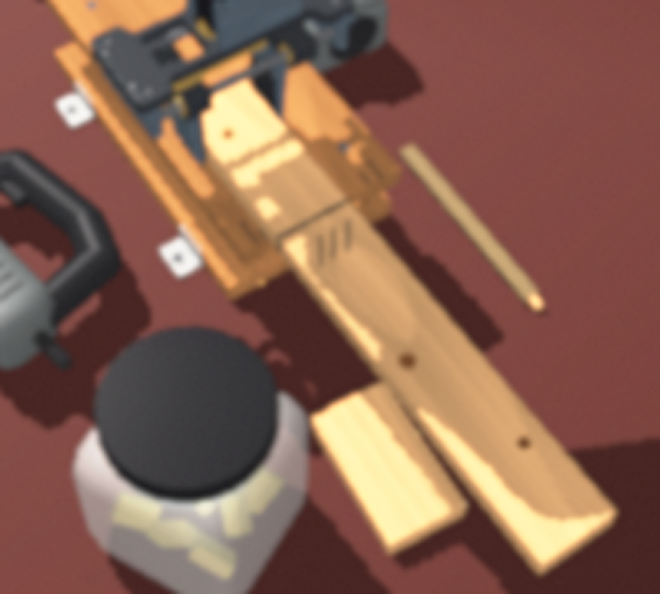

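View pics/w10.png

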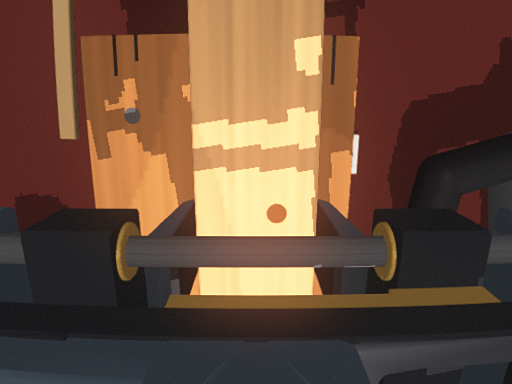

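Run:
```python
from plan import *
np.set_printoptions(precision=1,suppress=True)
t=load("pics/t10.npz");s=load("pics/s10.npz");w=load("pics/w10.npz")
u=np.array([.158,.987,0])
def uz(p,o,k): return (np.array(p,float)+.5)/k-.5+o
E=onz(w,[(84,37),(356,37)],80);print(E,(np.array([589.99,15.04,80])+115*u-E.mean(0))@u)
for d,o,k,c,e in [(t,[90,130],3.6,[(440,139),(431,197)],[(433,262)]),(s,[180,170],3.3,[(281,238),(349,200)],[(400,172)])]:
    C=onz(d,uz(c,o,k),98);E=onz(d,uz(e,o,k),80);print(C,E,(C.mean(0)-E[0])@u)
d=cv2.imread("pics/w10.png");cv2.imwrite("pics/w10z.png",cv2.resize(d[0:130,60:380],None,fx=2.5,fy=2.5,interpolation=2))
zoom(t,190,150,250,210,11,"t10zz");zoom(s,245,205,315,265,11,"s10zz")
```

```text
[[520.  128.7  80. ]
 [654.4 106.2  80. ]] 14.267925863843061
[[634.  123.8  98. ]
 [578.4 129.9  98. ]] [[519.9 127.2  80. ]] 13.331550667687617
[[636.6 126.6  98. ]
 [578.3 135.4  98. ]] [[522.6 133.6  80. ]] 10.792153084194549
```

View pics/t10zz.png

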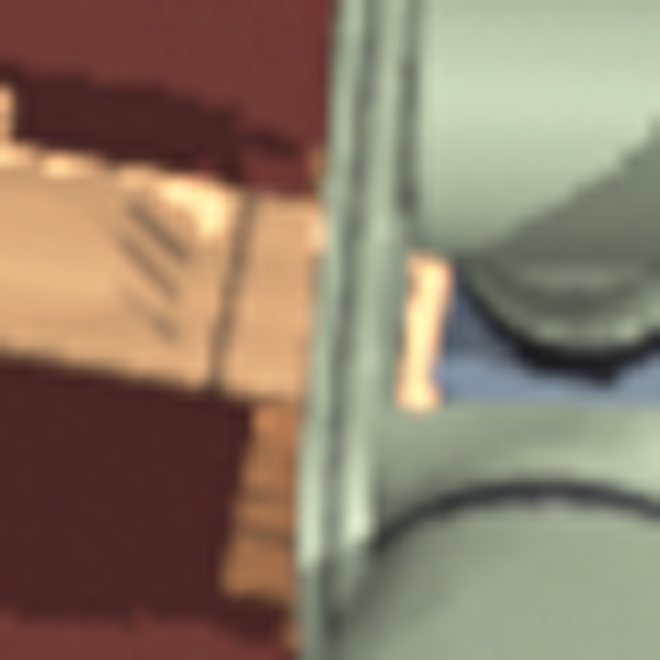

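View pics/s10zz.png

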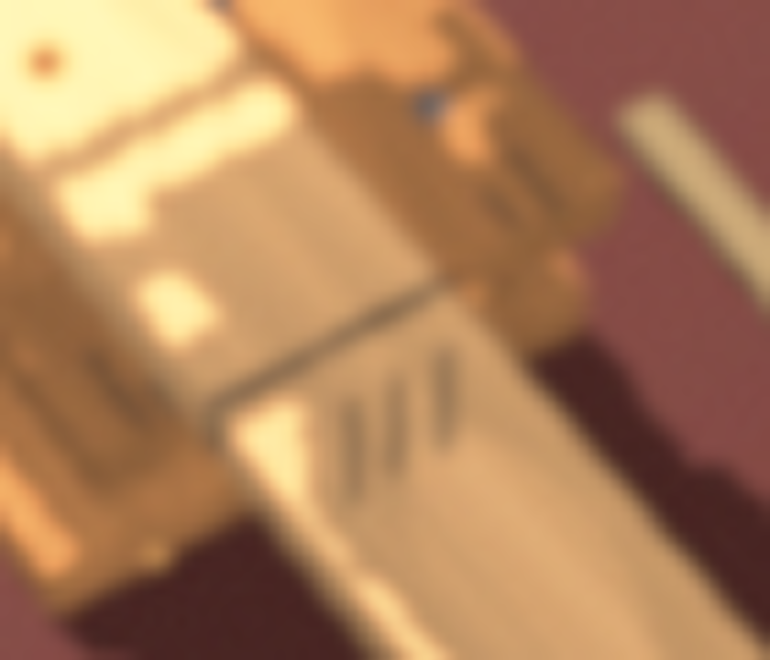

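View pics/w10z.png

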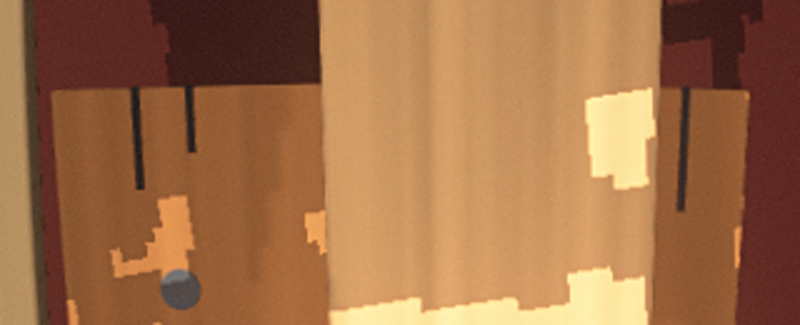

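>>> carry_out(deltas="-0.8 0 0 0 0 0 255; -0.7 0 0 0 0 0 255; 0 0 0 0 0 0 255; 0 0 0 0 0 0 255; 0 0 0 0 0 0 255")

```text
t: 12.2
position: [590.1, 16.0, 81.5]
tcp_rot: [0.458, -0.537, 0.539, -0.459]
ft_force: [-1.3, -4.9, 10.2]
grip_width: 59.3
```

Run:
```python
from plan import *
from plant import ctrl
np.set_printoptions(precision=2,suppress=True)
s=ctrl.sense();print(s["t"],s["position"],jaw(s["tcp_rot"]),s["grip_width"],s["ft_force"],s["moment"],s["qvel"].round(3))
u=np.array([.158,.987,0]);print((s["position"]-[570.27,-105.43,81.4])@u-108)
o=load("pics/s9.npz")
d=snap("scene","s11");zoom(d,245,205,315,265,11,"s11zz")
d=snap("top","t11");zoom(d,190,150,250,210,11,"t11zz")
def uz(p,o,k): return (np.array(p,float)+.5)/k-.5+o
C=onz(o,uz([(190,385),(415,245),(215,410),(440,282)],[245,205],11),98);print((C[2:].mean(0)-C[:2].mean(0))@u)
```

```text
12.2 [590.13  15.95  81.45] -9.07463305769814 59.32892037600314 [-1.34 -4.85 10.17] [-0.94  0.52  0.14] [-0.  0.  0. -0. -0. -0.]
14.942608652594515
9.754269288877515
```

View pics/s11zz.png

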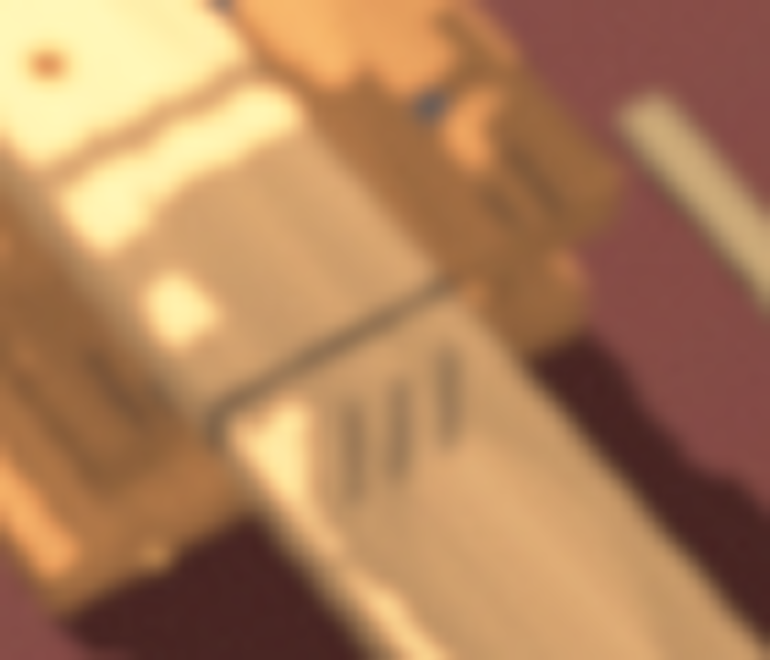

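View pics/t11zz.png

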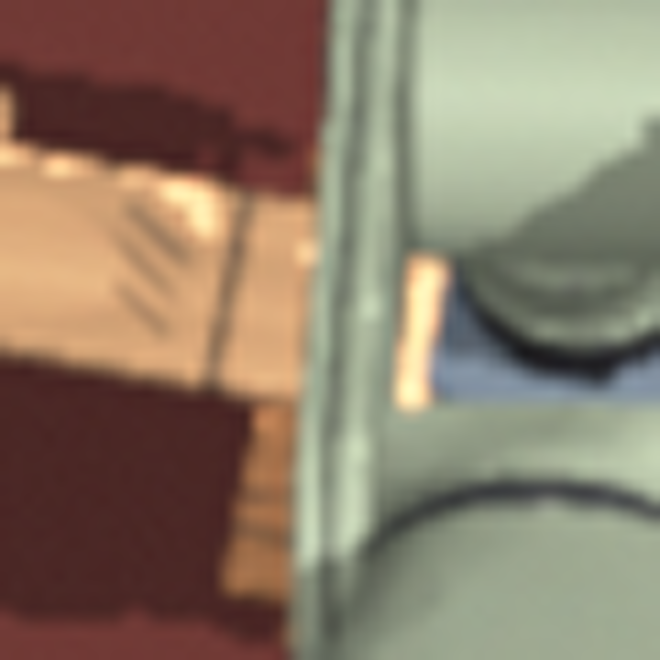

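View pics/s11.png

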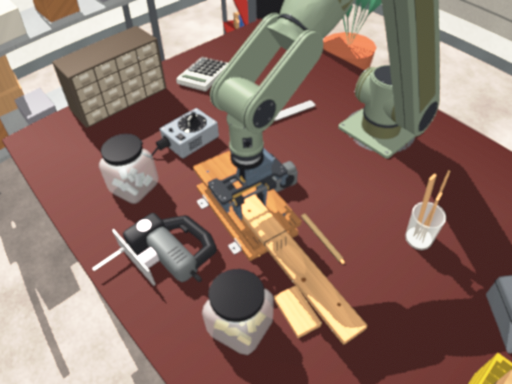

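Run:
```python
from plan import *
t=load("pics/t11.npz");s=load("pics/s11.npz")
zoom(t,110,140,180,190,11,"t11e");zoom(s,310,290,380,350,11,"s11e")
```

```text
(no output)
```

View pics/t11e.png

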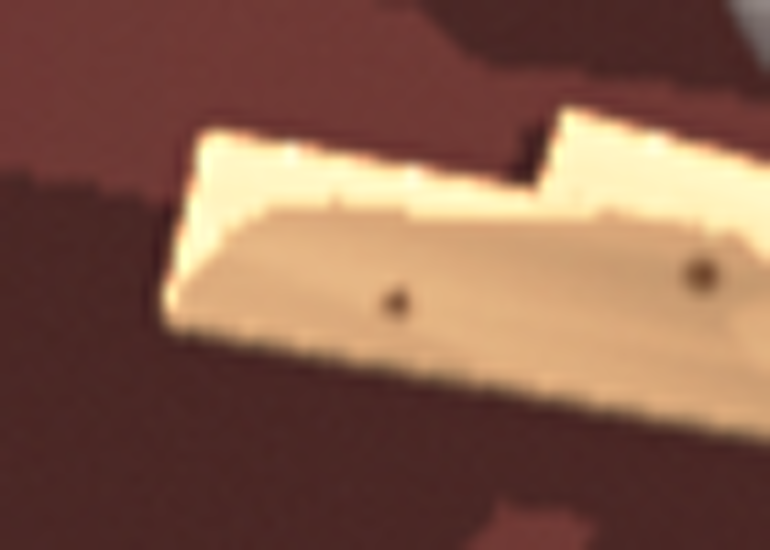

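View pics/s11e.png

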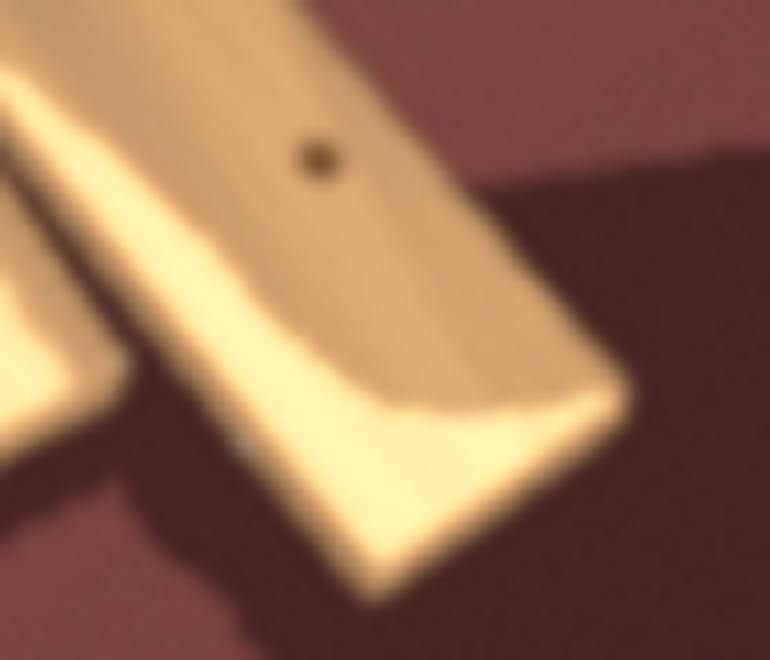

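Run:
```python
from plan import *
np.set_printoptions(precision=1,suppress=True)
def uz(p,o,k): return (np.array(p,float)+.5)/k-.5+o
def tri(t,a,s,b):
    c1,r1=rays(t,a);c2,r2=rays(s,b)
    for x,y in zip(r1,r2):
        A=np.c_[x,-y];k=np.linalg.lstsq(A,c2-c1,rcond=None)[0];p,q=c1+k[0]*x,c2+k[1]*y;print((p+q)/2,np.linalg.norm(p-q))
t=load("pics/t11.npz");s=load("pics/s11.npz")
print("now: knot, corner L, corner R, cut L, cut R")
tri(t,np.r_[uz([(397,302),(205,132),(170,325)],[110,140],11),uz([(245,195),(208,385)],[190,150],11)],s,np.r_[uz([(320,160),(378,570),(625,385)],[310,290],11),uz([(217,420),(448,283)],[245,205],11)])
t=load("pics/t11.npz");s=load("pics/s11.npz")
t0=load("pics/top0.npz");s0=load("pics/scene0.npz")
print("before: knot, cornerL,cutL,cutR")
tri(t0,uz([(140,175),(52,122),(438,160),(430,240)],[150,140],4.5),s0,uz([(440,440),(462,545),(205,264),(268,230)],[180,130],3.4))
```

```text
now: knot, corner L, corner R, cut L, cut R
[631.4 348.3  96.4] 2.7775202459697463
[684.1 410.8  93.6] 1.7995756147090654
[623.1 418.2  92.3] 2.8649475254869317
[637.8 125.   93.8] 1.3893200647629378
[577.7 133.6  95.8] 1.163155361462919
before: knot, cornerL,cutL,cutR
[595.4 228.   96.3] 2.0794558058974504
[637.5 293.6  91.6] 5.873017676810486
[612.3   6.   97.4] 3.588335264141175
[552.9   9.8  91.7] 2.1984304420940264
```

Run:
```python
from plant import ctrl
s=ctrl.sense();print(s["t"],s["position"],s["grip_width"],s["ft_force"])
print(ctrl.sign_off())
```

```text
12.3 [590.11506744  15.97840074  81.43518601] 59.754387477820764 [-0.84365565 -6.51342032  8.7292487 ]
the job is handed in; nothing more can be done
None
```

The dial is set and the board is out over the stand's end. I handed the job in at 12.3 s with the short end still held down; no verdict was reported.

- **Dial:** I gripped the bar and turned it 70° clockwise. In the wrist picture afterwards, the white pointer was in line with the tip of the wedge mark.
- **Slide:** I gripped the board 35 mm from its short end. I slid it about 123 mm along the stand, squaring it up by about 2.7° on the way because it lay slightly skewed.
- **Cut line:** By the arm's own travel it stands 14.9 mm clear of the stand's end. At the check before the last 0.9 mm, the arm's travel with the stand's end seen in the wrist picture gave 14.3 mm and the top picture 13.3 mm. The scene picture first gave 10.8 mm, then about 13.3 mm when I read it again more closely. I take it as about 14 to 15 mm.
- **Flatness:** The board's height measured from two views matches its height before the move, to within about 2 mm of noise. A droop below about 0.5° would not show.
- **Hold:** The grip is about 100 mm inside the stand's end, set to 40 N, with 9–10 N of downward push. The sideways force along the board was still changing slightly at the end, between 5 and 6.5 N.
- **Other things:** In the last pictures the other things look where they were.

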